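# White-tile check of a hand-held colour probe

### The job

Check the colour probe against its white reference. On the sloping tile stand, slide the black carriage by its grip until its round window is centred over the white tile; then take the probe out of its holder, and through that window press its sprung nose lightly on the middle of the ring printed on the white tile, with the probe square to the sloping tile and the nose pushed about half way in. Finish while still holding the probe there for the reading: do not let go or put it down, do not touch the red and green tiles with the probe or press hard on the white one, and leave the other things on the bench where they stand.

Things in the scene. Friction and masses are not known exactly. Their poses are not given: they have to be found in the camera images.
- tile_stand: fixed grey and aluminium stand, 90 mm (x) by 236 mm (y). Origin: centre of its underside; x to its high rear edge, y along its rails, z up. Its deck, with three tiles, slopes 20 degrees down to the stand's -x (robot) side: outward normal (-0.342, 0, 0.940) in its frame, 48 mm above the origin at x = 0. Two dark rails along y at front and rear, 57 mm apart, stand 8.5 mm above the deck.
- carriage (a joint): position in m of the black carriage along the rails: where its window's centre lies along the stand's y (0 at the middle). -0.084 to 0.058; starts parked near the +y end, off the tiles. Friction about 2 N; it stays where it is left.
- window (a point): centre of the carriage's round window (22 mm diameter, through a 3 mm plate), at the plate's top face, 4.5 mm above the tiles' faces; axes: x up the slope, y along the rails (sliding direction), z out of the deck. The plate reaches 18 mm to the -y side of it and 50 mm to the +y side.
- grip (a point): centre of the carriage's upright grip, a black ribbed fin 12 mm thick along y (pinch it along y), 28 mm long up the slope; its top is 12 mm above this point and the carriage plate 12 mm below, square to the deck. It stands 36 mm to the +y side of the window. Axes as the window's. Can be pinched with the fingers vertical or square to the deck.
- white_mark (a point): centre of the dark ring (17 mm outer diameter) on the face of the white tile, a fixed 26 mm square tile in the deck; it lies in any one of the three tile places, 78, 42 and 6 mm to the -y side of the stand's middle. Axes: x up the slope, y along the rails, z square out of the tile.
- tile_white: the white tile (fixed in the stand). Origin 1 mm under the middle of its face; its body axes are level like the stand's, not sloped.
- tile_green: the green tile, otherwise like the white one; it may lie in any of the three places.
- tile_red: the dark red tile, otherwise like the white one; it may lie in any of the three places.
- probe_holder: fixed round desk holder, black foot 84 mm in diameter with a white tube 42 mm in diameter, 86 mm high, open at the top (bore 25 mm at its narrowest, over 70 mm deep). Origin: centre of its underside.
- probe: loose round colour probe, 133 mm long, 70 to 140 g, upright in the holder. Origin: tip of the nose when out, 16 mm above the bench at the start; z along its axis, nose to top. From the origin: nose 10 mm wide for 14 mm; dark barrel 22 mm wide to 70 mm; blue collar 31 mm wide, 70 to 74 mm, resting on the holder's rim; grey ribbed handle 24 mm wide, 74 to 130 mm. Lift it 72 mm straight up to clear.
- nose (a joint): how far the probe's nose is pushed in, in m: 0 out, 0.008 fully in, half way 0.004. A spring works against it: 1 N to start, 3 N half way, 5 N fully in.
- nose_tip (a point): middle of the flat black end of the probe's nose (moves with the nose).
- reagent: small capped reagent bottle, 49 mm in diameter, 95 mm high, to be left alone. Origin: centre of its underside.
- dropper: dropper bottle, 49 mm in diameter, 107 mm high, to be left alone. Origin: centre of its underside.
- dish: porcelain crucible, 45 mm in diameter, 36 mm high, to be left alone. Origin: centre of its underside.
- stopper: cork stopper, 29 mm in diameter, 26 mm high, to be left alone. Origin: centre of its underside.

How it is judged (in metres and radians):
On the way, in this order (a step that is already met when the one before it is completed fails the run):
1. the carriage's window is centred over the white tile (within 4 mm along the rails) and at rest, while the probe is still in its holder (y of window in the frame of white_mark between -0.004 and 0.004 m and velocity of joint carriage between -0.01 and 0.01 m/s and height (world z) of nose_tip below 0.03 m), for 0.2 s.
2. the probe is held clear of its holder, nose more than 84 mm above the bench (height (world z) of nose_tip above 0.084 m and contact force between the fingers and probe above 1 N), for 0.1 s.
At the end, for the whole second after the job is handed in: Still held by the gripper and at rest, nose tip within 5 mm of the white tile's ring centre, nose in 1.5 to 6.8 mm, 0.8 to 8 N on the tile, probe within 0.12 rad of square to it and clear of the stand; the window still within 4 mm of the white tile's middle along the rails (y of window in the frame of white_mark between -0.004 and 0.004 m and distance between nose_tip and white_mark below 0.005 m and angle between the z axis of probe and the z axis of white_mark, either way round below 0.12 rad and angle between probe's own z axis and vertical below 0.6 rad and value of joint nose between 0.0015 and 0.0068 m and contact force between probe and tile_white between 0.8 and 8 N and contact force between the fingers and probe above 1 N and contact force between probe and tile_stand below 1 N and linear speed of probe below 0.02 m/s); the arm keeps its last pose, push and grip.
It fails at once if the probe presses the white tile with more than 20 N (contact force between probe and tile_white above 20 N).
It fails at once if the probe touches the green or the red tile (contact force between probe and tile_green above 0.3 N or contact force between probe and tile_red above 0.3 N).
It fails at once if one of the bystanding bottles, the crucible or the cork is shifted by more than 30 mm (distance of any of reagent, dropper, dish, stopper from where it was at the start of the episode above 0.03 m).
It also fails if it takes over 51 s, if anything falls off the work surface, if the arm or the gripper's body presses on something with over 40 N, if the wrist force passes 120 N, or if a joint passes its speed limit or range.

### The arm

A 6-joint arm with a two-finger parallel gripper is mounted at the origin on a cart in front of the work surface, level with it; the furniture and walls round the work are solid. World frame = base frame: x ahead of the robot, y to its left, z up, the work surface at z = 0. Lengths are in mm, angles in rad, forces in N, time in s.
With the tool pointing down it reaches from about 400 to 925 mm from the base axis. Payload 12.5 kg.
Tool frame: the origin (TCP) lies midway between the tips of the shut fingers; the grasp point (between the pads) lies 19 mm behind it; z points along the fingers, y is the line along which they close (so a half turn about z gives the same grasp; the last joint's range is limited). The gripper opens to 95 mm and grips with 3 to 60 N. Pads are 20 mm wide; open, the fingers measure 119 mm over their backs; the gripper's body (75 mm by 180 mm) begins 59 mm behind the grasp point.
Start: joints at [-0.106, 0.491, 1.559, -0, 1.092, -0.106], TCP at [625.017, 0.021, 214.661] pointing down, gripper open.
Joint ranges: [-3.1, 3.1], [-0.84, 2.19], [0.05, 2.79], [-1.13, 4.28], [0.06, 2.93], [-2.69, 2.69]. Speed limits (rad/s): [2.22, 2.22, 2.79, 3.14, 3.14, 3.14].

### API

Orientations are given as [roll, pitch, yaw] about the fixed x, y, z axes, in that order (R = Rz(yaw) Ry(pitch) Rx(roll)).
In Python, from cell import state, read_camera, camera_info, env gives the robot as it stands.
- The arm moves only by the tool move_arm, never from a script. Its argument "commands" is a list of rows, each a list of 3 entries, a list of its own where there are three numbers: the shift along the world's x, y, z in cm, then the turn, a rotation vector about the world's x, y, z in degrees, then the opening, from 0 (shut) to 1 (fully open). A call has 1 to 10 rows; each row shifts and turns the commanded pose from where the row before left it; what a row does not reach is not made up. A row lasts 1/10 s, in which the tool goes at most 50 mm and 8.59 degrees, less where a joint would pass 70% of its speed; a pose out of reach is approached as far as the arm can. A call with a gripper value outside its range is refused whole. The fingers move at their own pace and stop on an object; the grip force is fixed at half the most. Time passes only in rows, so rows that do not move let the fingers close. It gives the time, the measured TCP pose, the force, the opening and the grip force at its end, in the units of the state.
- state(): the state, without advancing time (a new reading comes with each control period).
- read_camera(name): name is "scene" or "side" or "wrist"; returns the picture (480x640x3 uint8, blue, green, red); there is no depth.
- camera_info(name): a dict with "K" (3x3 intrinsics, pixels), "cam_to_world" (4x4, takes a point from camera to world coordinates). Camera axes: x right, y down, z forward; pixel columns grow to the right and rows downward; lengths in mm; the calibration is good to about 2 mm. A picture is of the moment at which its call begins: read the wrist's pose just before it. camera_info takes no time and is no camera call; for the wrist camera it gives the pose at the moment of the call.
- env.job_done(): hands the job in; it is judged then, once.
The state is a dict: "t": time; "joints": joint angles; "qvel": joint speeds; "tau": joint torques, N m; "eef_pos": TCP position; "tcp_rot": TCP orientation; "ft_force": force on the tool from outside, world axes, zero at the start; "moment": the same for the moment, N m; "opening": opening from 0.0 (shut) to 1.0 (fully open); "grip_force": force on a finger pad.
Only numpy, scipy, OpenCV 4.12 (cv2) and the standard library are available. Lean on these libraries where they do the work, as an engineer would, in place of code of your own. Each camera call takes 0.05 s, during which the arm holds its last target. There are 200 camera calls.

## Working session

There is one attempt and no reset: what is moved stays moved. The work goes in short steps, Python scripts to look and compute and a tool call to move; the robot and the scene stay as the last step left them, time stands still between calls to the robot, and variables do not carry over. Pictures are saved under pics/ and viewed, at most 10 in all, crops included, and the job is handed in when it is done.

Besides the shell and the picture viewer there is one more tool, called after ">>>" by a JSON object that holds its "name" and its "arguments", one argument or row to a line. move_arm: Moves the arm, as the interface text tells. Its arguments: {"type":"object","properties":{"commands":{"type":"array"}},"required":["commands"]}

```bash
ls; mkdir -p pics
python3 - <<'E'
from cell import state, read_camera, camera_info
import cv2,numpy as np
for n in("scene","side","wrist"):
    c=camera_info(n); im=read_camera(n); cv2.imwrite(f"pics/{n}0.png",im)
    print(n,np.round(c["K"],1).tolist(),np.round(c["cam_to_world"],3).tolist())
s=state();print(s["t"],s["eef_pos"],s["tcp_rot"],s["opening"])
E
```

```text
pics
scene [[436.7, 0.0, 326.9], [0.0, 436.7, 240.4], [0.0, 0.0, 1.0]] [[0.531, -0.678, 0.508, 78.886], [-0.847, -0.414, 0.333, -385.669], [-0.015, -0.608, -0.794, 787.911], [0.0, 0.0, 0.0, 1.0]]
side [[538.6, 0.0, 327.6], [0.0, 538.6, 239.7], [0.0, 0.0, 1.0]] [[-0.962, -0.142, 0.233, 227.417], [-0.273, 0.522, -0.808, 990.613], [-0.006, -0.841, -0.541, 811.303], [0.0, 0.0, 0.0, 1.0]]
wrist [[378.3, 0.0, 318.6], [0.0, 378.3, 243.1], [0.0, 0.0, 1.0]] [[1.0, 0.001, 0.0, 625.674], [0.001, -0.958, -0.287, 82.67], [-0.0, 0.287, -0.958, 384.666], [0.0, 0.0, 0.0, 1.0]]
0.15 [6.24823054e+02 2.24636033e-02 2.14203554e+02] [-3.14078689e+00 -7.40329050e-05  1.57077671e+00] 1.0013414713713065
```

View pics/scene0.png

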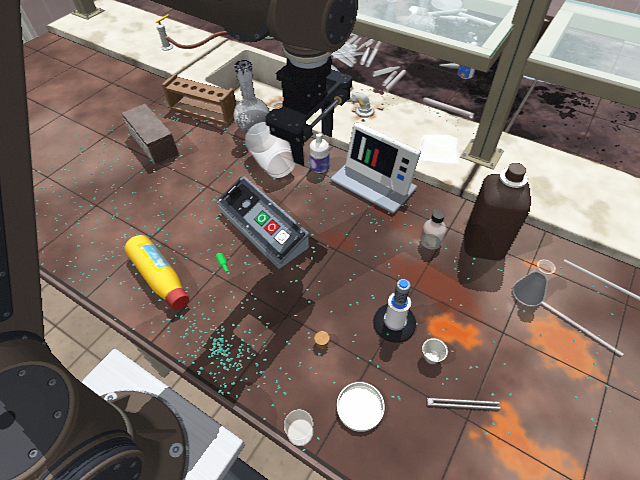

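View pics/side0.png

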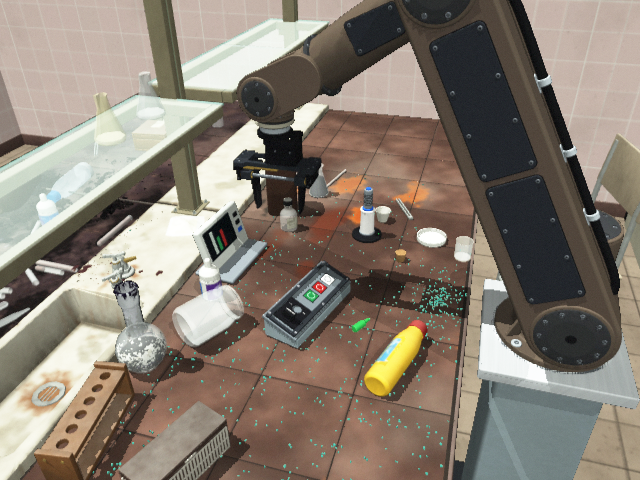

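View pics/wrist0.png

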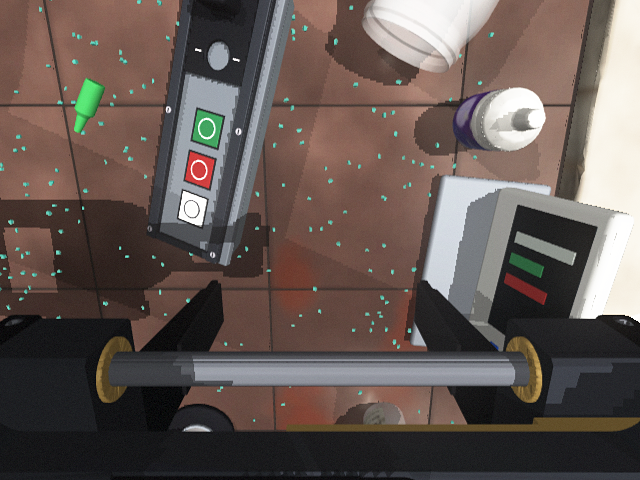

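The wrist view shows the white tile at (192,209), red at (199,169) and green at (207,128). The window is at about (218,55) and the grip is cut off at the top edge. White is therefore in the -78 mm place. In the side view the probe stands at about (367,195) and the dropper is behind the stand.

```bash
cat > h.py <<'E'
import cv2,numpy as np
from cell import state, read_camera, camera_info
def ray(c,p):
    T=np.array(c["cam_to_world"]);d=T[:3,:3]@np.linalg.inv(np.array(c["K"]))@[p[0],p[1],1.]
    return T[:3,3],d/np.linalg.norm(d)
def tri(rs):
    A=sum(np.eye(3)-np.outer(d,d) for o,d in rs);b=sum((np.eye(3)-np.outer(d,d))@o for o,d in rs)
    X=np.linalg.solve(A,b);return X,[np.linalg.norm((np.eye(3)-np.outer(d,d))@(X-o)) for o,d in rs]
def plane(r,z): o,d=r;return o+d*(z-o[2])/d[2]
def blob(im,lo,hi,box,fill=True):
    m=cv2.inRange(cv2.cvtColor(im,cv2.COLOR_BGR2HSV),np.array(lo),np.array(hi))
    k=np.zeros_like(m);x0,y0,x1,y1=box;k[y0:y1,x0:x1]=m[y0:y1,x0:x1]
    cs,_=cv2.findContours(k,cv2.RETR_EXTERNAL,cv2.CHAIN_APPROX_NONE)
    if not cs:return None
    c=max(cs,key=cv2.contourArea);M=cv2.moments(c)
    return np.array([M["m10"]/M["m00"],M["m01"]/M["m00"]]),cv2.contourArea(c)
E
python3 - <<'E'
from h import *
I={n:cv2.imread(f"pics/{n}0.png") for n in("scene","side","wrist")};C={n:camera_info(n) for n in I}
G=([50,120,60],[80,255,255]);R=([170,120,60],[180,255,255]);W=([0,0,190],[180,50,255])
B={"green":(G,(250,208,275,230),(300,280,325,305),(185,100,230,150)),
"red":(([0,150,60],[8,255,255]),(262,216,284,236),(308,276,330,296),(180,145,222,190)),
"white":(W,(270,226,294,248),(318,270,340,288),(170,185,212,232)),
"blueTop":(([95,100,60],[125,255,255]),(392,275,416,290),(355,182,380,196),(0,0,1,1)),
"cork":(([5,90,90],[25,255,255]),(310,328,332,350),(392,246,410,264),(0,0,1,1))}
for k,(hs,*bx) in B.items():
    rs=[]
    for n,b in zip(("scene","side","wrist"),bx):
        r=blob(I[n],*hs,b)
        if r is None: continue
        print(k,n,np.round(r[0],1),r[1]); rs.append(ray(C[n],r[0]))
        if n=="wrist": print('  plane48',np.round(plane(rs[-1],48),1))
    if len(rs)>1: X,e=tri(rs);print(' ',np.round(X,1),np.round(e,1))
print('window',plane(ray(C['wrist'],(218,55)),51))
a=cv2.resize(I['scene'][190:350,210:460],None,fx=2.4,fy=2.4,interpolation=2)
b=cv2.resize(I['side'][170:350,255:435],None,fx=384/180,fy=384/180,interpolation=2)
cv2.imwrite('pics/c1.png',cv2.resize(np.hstack([a,b]),(800,312)))
E
```

```text
green scene [261.7 217.8] 101.0
green side [310.6 295.4] 80.0
green wrist [207. 128.] 762.0
  plane48 [530.6  84.   48. ]
  [530.3  83.2  47.5] [0.8 0.8 0.8]
red scene [273.1 225.5] 15.5
red side [318.7 287.4] 30.5
red wrist [199.2 169.4] 682.0
  plane48 [520.9  49.2  48. ]
  [522.3  48.4  47.9] [3.4 2.1 1.6]
white scene [281.8 236.4] 104.5
white side [327.  278.9] 73.0
white wrist [192.  208.2] 633.5
  plane48 [511.3  14.7  48. ]
  [511.   14.1  47.6] [0.5 0.5 0.5]
blueTop scene [403.1 283.2] 43.5
blueTop side [368.1 188. ] 7.5
  [ 478.6 -277.3  147. ] [0.3 0.3]
cork scene [321.6 337.7] 162.5
cork side [400.3 253.4] 227.0Traceback (most recent call last):
  File "<stdin>", line 12, in <module>
  File "h.py", line 16, in blob
    return np.array([M["m10"]/M["m00"],M["m01"]/M["m00"]]),cv2.contourArea(c)
                     ~~~~~~~~^~~~~~~~~
ZeroDivisionError: float division by zero
```

```bash
cat >> h.py <<'E'
Pw=np.array([511.1,14.4,47.8]);u=np.array([.268,.963,0]);u/=np.linalg.norm(u);ex=np.array([u[1],-u[0],0]);n=-.342*ex+np.array([0,0,.940]);up=np.cross(u,n)
def ip(r,h): # hit plane h above tiles -> (up, along, from white)
    o,d=r;P=Pw+h*n;X=o+d*(((P-o)@n)/(d@n));return np.round([(X-Pw)@up,(X-Pw)@u,h],1),np.round(X,1)
E
python3 - <<'E'
from h import *
I=cv2.imread("pics/wrist0.png");C=camera_info('wrist')
print(up, n)
for nm,p in dict(window=(218,55),green=(207,128),red=(199.2,169.4)).items():print(nm,ip(ray(C,p),4.5 if nm=='window' else 0))
a=np.degrees(np.arctan2(u[1],u[0]));print('zrot',a)
for s in(130,136,140):
  D=Pw+(s+36)*u; print(s,'fin TCP',np.round(D+8.5*n,1),'pre',np.round(D+80*n,1))
I=cv2.resize(I[0:120,160:310],None,fx=5,fy=5,interpolation=2);cv2.imwrite('pics/c1.png',I)
E
```

```text
[ 0.90558548 -0.25202171  0.342     ] [-0.32947897  0.09169301  0.94      ]
window (array([  1. , 130. ,   4.5]), array([545.3, 139.8,  52.4]))
green (array([ 0.1, 72.3,  0. ]), array([530.6,  84. ,  47.8]))
red (array([ 0. , 36.2,  0. ]), array([520.8,  49.2,  47.8]))
zrot 74.44827510286596
130 fin TCP [552.8 175.1  55.8] pre [529.2 181.7 123. ]
136 fin TCP [554.4 180.9  55.8] pre [530.9 187.4 123. ]
140 fin TCP [555.5 184.7  55.8] pre [531.9 191.3 123. ]
```

View pics/c1.png

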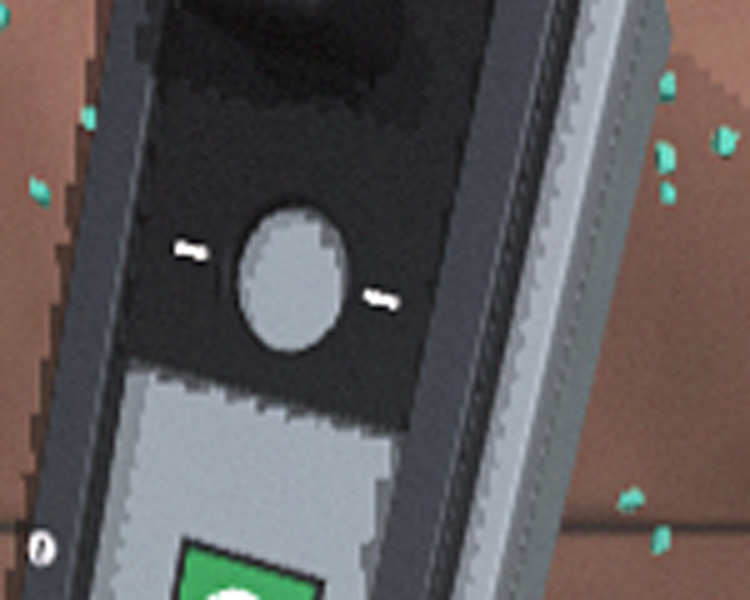

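The window is at zoom (292,278), with tick marks either side of it, which puts it about 130 mm along the rails from the white tile. I'm moving over the grip, square to the deck.

>>> {"name": "move_arm", "arguments": {
  "commands": [
    [[-1.0, 2.0, -0.4], [0, 0, 8.27], 0.5],
    [[-1.0, 2.0, -0.4], [0, 0, 8.27], 0.5],
    [[-1.0, 2.0, -0.4], [0, 0, 8.27], 0.5],
    [[-1.0, 2.0, -0.4], [0, 0, 8.27], 0.5],
    [[-1.0, 2.0, -0.4], [0, 0, 8.27], 0.5],
    [[-1.0, 2.0, -0.4], [0, 0, 8.27], 0.5],
    [[-1.0, 2.0, -0.4], [0, 0, 8.27], 0.5],
    [[-1.0, 2.0, -0.4], [0, 0, 8.27], 0.5],
    [[-1.0, 2.0, -0.4], [0, 0, 8.29], 0.5]
  ]
}}

```text
t: 1.05
eef_pos: [534.4, 180.8, 178.3]
tcp_rot: [-3.141, -0.0, 2.876]
ft_force: [1.2, -0.4, 0.2]
opening: 0.503
grip_force: 0.0
```

>>> {"name": "move_arm", "arguments": {
  "commands": [
    [[-0.2, 0.0, -1.0], [-1.79, -6.42, 0], 0.5],
    [[-0.2, 0.0, -1.0], [-1.79, -6.42, 0], 0.5],
    [[-0.2, 0.1, -1.0], [-1.79, -6.42, 0], 0.5],
    [[0, 0, 0], [0, 0, 0], 0.5],
    [[0, 0, 0], [0, 0, 0], 0.5]
  ]
}}

```text
t: 1.55
eef_pos: [529.0, 181.3, 148.9]
tcp_rot: [-3.141, 0.345, 2.871]
ft_force: [-0.2, 0.0, 0.3]
opening: 0.499
grip_force: 0.0
```

Run:
```python
from h import *
from scipy.spatial.transform import Rotation as R
s=state();print(s['t'],np.round(s['eef_pos'],1),s['opening'],s['ft_force'])
print(np.round(R.from_euler('xyz',s['tcp_rot']).as_matrix(),3), u,-n)
cv2.imwrite('pics/w1.png',read_camera('wrist'));np.save('w1.npy',camera_info('wrist')['cam_to_world'])
```

```text
1.55 [529.  181.3 148.9] 0.4987204171408599 [-0.24301364  0.01175434  0.27133817]
[[-0.907  0.267  0.326]
 [ 0.251  0.964 -0.091]
 [-0.338 -0.001 -0.941]] [0.2681082  0.96338881 0.        ] [ 0.32947897 -0.09169301 -0.94      ]
```

View pics/w1.png

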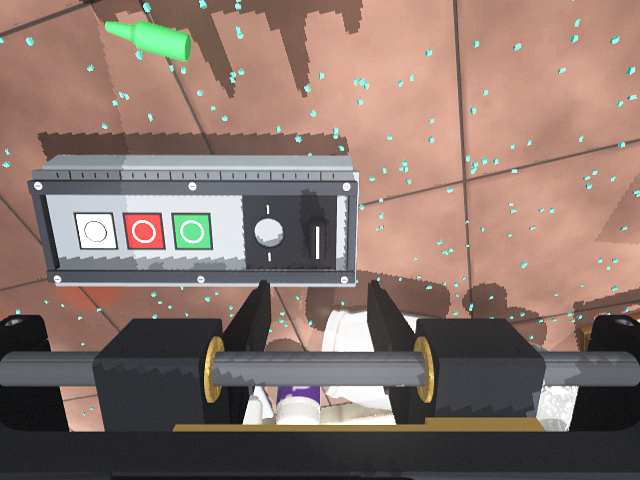

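The square-on view shows the tiles at (96,231) white, (144,231) red and (192,231) green. The window ticks are at (268,209) and (269,257), and the white line on the fin's top is at (318,242), midway between the fingers.

Run:
```python
from h import *
I=cv2.imread('pics/w1.png');C=camera_info('wrist');C['cam_to_world']=np.load('w1.npy')
w=blob(I,[0,0,200],[180,50,255],(76,212,118,250));print('white',w)
for nm,p,h in(('white',w[0],0),('red',(144.5,231),0),('green',(192,231),0),('tick',(268,209.5),4.5),('tick',(269,257),4.5),('finTop',(318,242),28.5)):
    print(nm,ip(ray(C,p),h))
t=np.array([529.,181.3,148.9]);D=t-Pw;print('tcp',D@up,D@u,D@n)
```

```text
white (array([ 95.65647482, 230.43929856]), 1112.0)
white (array([ 1.4, -0.2,  0. ]), array([512.3,  13.9,  48.3]))
red (array([ 1.8, 36.5,  0. ]), array([522.5,  49.1,  48.4]))
green (array([ 1.7, 72.2,  0. ]), array([532. ,  83.5,  48.4]))
tick (array([-15.7, 130.5,   4.5]), array([530.4, 144.5,  46.7]))
tick (array([ 20.8, 129.9,   4.5]), array([563.2, 134.8,  59.1]))
finTop (array([  1.9, 166.9,  28.5]), array([548.1, 177.4,  75.2]))
tcp 8.723756433624084 165.58872853734346 104.43988904223465
```

>>> {"name": "move_arm", "arguments": {
  "commands": [
    [[0.3, -0.07, -1.14], [0, 0, 0], 0.5],
    [[0.3, -0.07, -1.14], [0, 0, 0], 0.5],
    [[0.3, -0.07, -1.14], [0, 0, 0], 0.5],
    [[0.3, -0.07, -1.14], [0, 0, 0], 0.5],
    [[0.3, -0.07, -1.14], [0, 0, 0], 0.5],
    [[0.3, -0.07, -1.14], [0, 0, 0], 0.5],
    [[0.3, -0.07, -1.14], [0, 0, 0], 0.5],
    [[0.3, -0.07, -1.14], [0, 0, 0], 0.5],
    [[0, 0, 0], [0, 0, 0], 0.5],
    [[0, 0, 0], [0, 0, 0], 0.5]
  ]
}}

```text
t: 2.6
eef_pos: [552.9, 175.2, 57.1]
tcp_rot: [-3.141, 0.347, 2.87]
ft_force: [0.5, 0.1, 0.6]
opening: 0.494
grip_force: 0.0
```

>>> {"name": "move_arm", "arguments": {
  "commands": [
    [[0, 0, 0], [0, 0, 0], 0],
    [[0, 0, 0], [0, 0, 0], 0],
    [[0, 0, 0], [0, 0, 0], 0],
    [[0, 0, 0], [0, 0, 0], 0],
    [[0, 0, 0], [0, 0, 0], 0],
    [[0, 0, 0], [0, 0, 0], 0]
  ]
}}

```text
t: 3.2
eef_pos: [553.1, 175.3, 57.7]
tcp_rot: [-3.141, 0.348, 2.87]
ft_force: [0.1, -0.5, 1.4]
opening: 0.117
grip_force: 30.0
```

>>> {"name": "move_arm", "arguments": {
  "commands": [
    [[-0.35, -1.255, 0], [0, 0, 0], 0],
    [[-0.35, -1.255, 0], [0, 0, 0], 0],
    [[-0.35, -1.255, 0], [0, 0, 0], 0],
    [[-0.35, -1.255, 0], [0, 0, 0], 0],
    [[-0.35, -1.255, 0], [0, 0, 0], 0],
    [[-0.35, -1.255, 0], [0, 0, 0], 0],
    [[-0.35, -1.255, 0], [0, 0, 0], 0],
    [[-0.35, -1.255, 0], [0, 0, 0], 0],
    [[-0.35, -1.255, 0], [0, 0, 0], 0],
    [[-0.35, -1.255, 0], [0, 0, 0], 0]
  ]
}}

```text
t: 4.2
eef_pos: [517.6, 48.7, 57.7]
tcp_rot: [-3.141, 0.348, 2.87]
ft_force: [-1.1, 4.0, 4.3]
opening: 0.126
grip_force: 30.0
```

>>> {"name": "move_arm", "arguments": {
  "commands": [
    [[0, 0, 0], [0, 0, 0], 0],
    [[0, 0, 0], [0, 0, 0], 0],
    [[0, 0, 0], [0, 0, 0], 0],
    [[0, 0, 0], [0, 0, 0], 0]
  ]
}}

```text
t: 4.6
eef_pos: [517.6, 48.6, 57.6]
tcp_rot: [-3.14, 0.347, 2.869]
ft_force: [-3.3, -1.0, 6.0]
opening: 0.119
grip_force: 30.0
```

Run:
```python
from h import *
s=state();print(s['t'],np.round(s['eef_pos'],1),(s['eef_pos']-Pw)@u)
cv2.imwrite('pics/w2.png',read_camera('wrist'));np.save('w2.npy',camera_info('wrist')['cam_to_world'])
```

```text
4.6 [517.6  48.6  57.6] 34.725367357471576
```

View pics/w2.png

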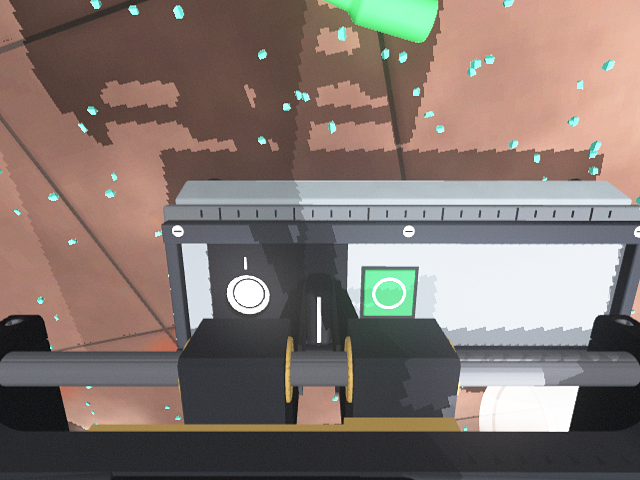

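The window at about (248,294) now sits over the ring. I'll measure the residual offset.

Run:
```python
from h import *
I=cv2.imread('pics/w2.png');C=camera_info('wrist');C['cam_to_world']=np.load('w2.npy')
g=cv2.cvtColor(I,cv2.COLOR_BGR2GRAY)[268:320,220:278];_,b=cv2.threshold(g,0,255,cv2.THRESH_OTSU)
cs,hi=cv2.findContours(b,cv2.RETR_CCOMP,cv2.CHAIN_APPROX_NONE)
for c,h in zip(cs,hi[0]):
    if cv2.contourArea(c)>150:
        e=cv2.fitEllipse(c);p=np.array(e[0])+[220,268];print(np.round(p,1),np.round(e[1],1),h[3],ip(ray(C,p),0),ip(ray(C,p),4.5))
print('tick',ip(ray(C,(245,263.5)),4.5),'finTop',ip(ray(C,(319,320)),28.5),'green',ip(ray(C,(389.5,293)),0))
```

```text
[247.6 294.1] [37.6 42.4] -1 (array([ 1.8, -0.4,  0. ]), array([512.6,  13.5,  48.4])) (array([-0.2,  0.5,  4.5]), array([509.6,  15.3,  52. ]))
tick (array([-16.7,   0.1,   4.5]), array([494.6,  19.1,  46.3])) finTop (array([ 1.5, 36.7, 28.5]), array([512.9,  52. ,  75.1])) green (array([ 1.1, 73.3,  0. ]), array([531.8,  84.7,  48.2]))
```

>>> {"name": "move_arm", "arguments": {
  "commands": [
    [[0, 0, 0], [0, 0, 0], 0.4],
    [[0, 0, 0], [0, 0, 0], 0.4],
    [[0, 0, 0], [0, 0, 0], 0.4],
    [[0, 0, 0], [0, 0, 0], 0.4],
    [[-0.55, 0.15, 1.57], [0, 0, 0], 0.4],
    [[-0.55, 0.15, 1.57], [0, 0, 0], 0.4],
    [[-0.55, 0.15, 1.57], [0, 0, 0], 0.5],
    [[-0.55, 0.15, 1.57], [0, 0, 0], 0.5],
    [[-0.55, 0.15, 1.57], [0, 0, 0], 0.5],
    [[-0.55, 0.15, 1.57], [0, 0, 0], 0.5]
  ]
}}

```text
t: 5.65
eef_pos: [484.7, 58.9, 152.3]
tcp_rot: [-3.141, 0.347, 2.87]
ft_force: [0.1, -0.5, -0.7]
opening: 0.5
grip_force: 0.0
```

Run:
```python
from h import *
s=state();print(s['t'],np.round(s['eef_pos'],1),s['ft_force'])
I=read_camera('wrist');C=camera_info('wrist');cv2.imwrite('pics/w3.png',I);np.save('w3.npy',C['cam_to_world'])
# expected pixel positions
T=np.linalg.inv(np.array(C['cam_to_world']))
p=np.array(C['K'])@(T[:3,:3]@Pw+T[:3,3]);p=p[:2]/p[2];print(p)
x,y=p.astype(int);cv2.imwrite('pics/w3c.png',cv2.resize(I[y-60:y+60,x-60:x+100],None,fx=5,fy=5,interpolation=2));print(x-60,y-60)
```

```text
5.65 [484.7  58.9 152.3] [ 0.10186974 -0.46420672 -0.68408257]
[269.96191563 236.12295806]
209 176
```

View pics/w3c.png

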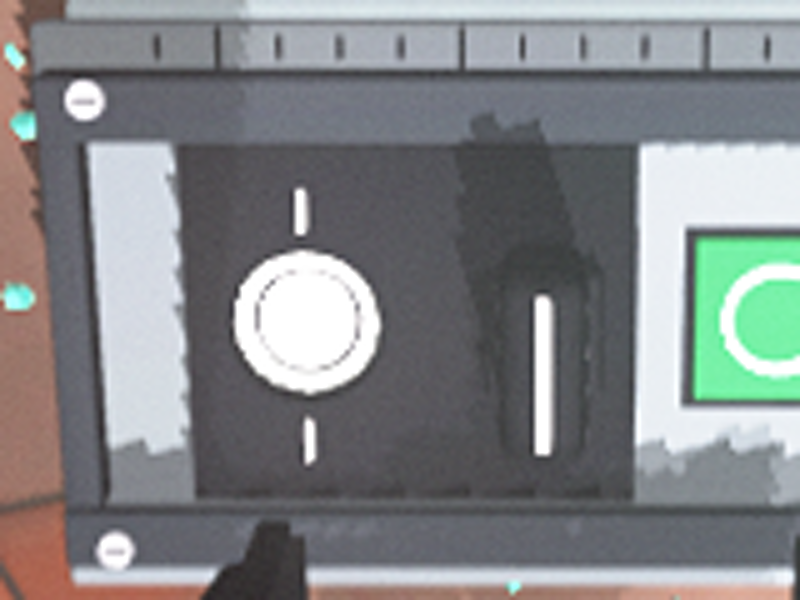

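The window (crop 307,321) and the ring (crop 309,320) look almost concentric. I'll put a number on it.

Run:
```python
from h import *
C=camera_info('wrist');C['cam_to_world']=np.load('w3.npy')
f=lambda x,y:(209+(x-2)/5,176+(y-2)/5)
for nm,p,h in(('win',f(307,321),4.5),('ticks',f(305,326),4.5),('ring',f(309,320),0),('finTop',f(543,376),28.5)):print(nm,ip(ray(C,p),h))
```

```text
win (array([1.7, 0.5, 4.5]), array([511.3,  14.9,  52.6]))
ticks (array([2.5, 0.2, 4.5]), array([511.9,  14.4,  52.9]))
ring (array([2.8, 0.2, 0. ]), array([513.7,  13.9,  48.8]))
finTop (array([ 2.7, 36.8, 28.5]), array([514.1,  51.8,  75.5]))
```

>>> {"name": "move_arm", "arguments": {
  "commands": [
    [[0, 0, 1.0], [1.79, 6.42, 0], 0.7],
    [[0, -1.0, 1.0], [1.79, 6.42, 0], 0.7],
    [[0, -3.0, 1.0], [1.79, 6.42, 0], 0.7],
    [[0, -4.0, 0.3], [0, 0, 0], 0.7],
    [[0, -4.0, 0], [0, 0, 0], 0.7],
    [[0, -4.0, 0], [0, 0, 0], 0.7],
    [[-0.2, -4.0, 0], [0, 0, 0], 0.7],
    [[-0.2, -4.0, 0], [0, 0, 0], 0.7],
    [[-0.2, -3.0, 0], [0, 0, 0], 0.7],
    [[0, -1.6, 0], [0, 0, 0], 0.7]
  ]
}}

```text
t: 6.7
eef_pos: [478.6, -229.5, 184.1]
tcp_rot: [-3.141, -0.002, 2.868]
ft_force: [0.2, -0.2, -0.8]
opening: 0.7
grip_force: 0.0
```

>>> {"name": "move_arm", "arguments": {
  "commands": [
    [[0, -1.0, 0], [0, 0, 0], 0.7],
    [[0, 0, 0], [0, 0, 0], 0.7],
    [[0, 0, 0], [0, 0, 0], 0.7]
  ]
}}

```text
t: 7.0
eef_pos: [479.1, -236.2, 184.6]
tcp_rot: [-3.142, -0.002, 2.871]
ft_force: [-0.8, -0.6, -1.0]
opening: 0.699
grip_force: 0.0
```

Run:
```python
from h import *
s=state();print(s['t'],np.round(s['eef_pos'],1),s['tcp_rot'])
I=read_camera('wrist');C=camera_info('wrist');cv2.imwrite('pics/w4.png',I);np.save('w4.npy',C['cam_to_world'])
T=np.linalg.inv(np.array(C['cam_to_world']))
for z in(149,88,0):
    p=np.array(C['K'])@(T[:3,:3]@[478.6,-277.3,z]+T[:3,3]);print(z,p[:2]/p[2])
```

```text
7.0 [ 479.1 -236.2  184.6] [-3.14155401e+00 -1.69865473e-03  2.87055846e+00]
149 [248.33902144 290.79299815]
88 [262.93592784 257.5436867 ]
0 [275.7913053  228.26128689]
```

View pics/w4.png

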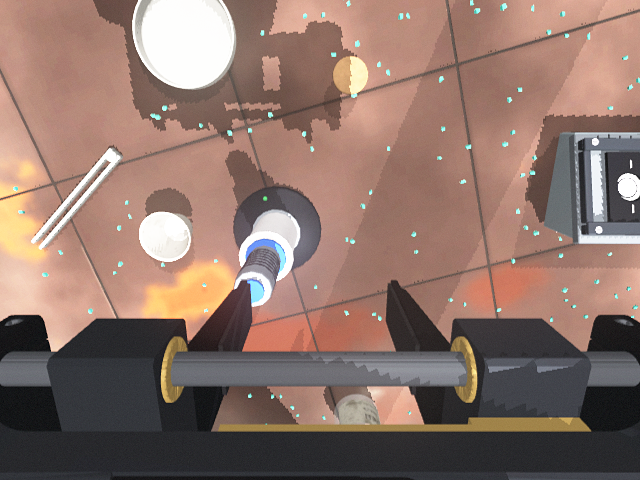

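The probe's cap is at about (256,293), partly hidden by the left finger. The blue collar is at about (266,257). The arm stopped 41 mm short in y, so I'll go over the probe and look again.

>>> {"name": "move_arm", "arguments": {
  "commands": [
    [[0, -1.5, 0], [0, 0, 0], 0.7],
    [[0, -1.5, 0], [0, 0, 0], 0.7],
    [[0, -1.1, 0], [0, 0, 0], 0.7],
    [[0, 0, 0], [0, 0, 0], 0.7],
    [[0, 0, 0], [0, 0, 0], 0.7]
  ]
}}

```text
t: 7.55
eef_pos: [478.8, -278.5, 184.6]
tcp_rot: [-3.142, -0.002, 2.869]
ft_force: [-0.5, -0.5, 0.2]
opening: 0.701
grip_force: 0.0
```

Run:
```python
from h import *
s=state();print(s['t'],np.round(s['eef_pos'],1))
I=read_camera('wrist');C=camera_info('wrist');cv2.imwrite('pics/w5.png',I);np.save('w5.npy',C['cam_to_world'])
T=np.linalg.inv(np.array(C['cam_to_world']))
for z in(149,88,10):
    p=np.array(C['K'])@(T[:3,:3]@[478.6,-277.3,z]+T[:3,3]);print(z,p[:2]/p[2])
m=cv2.inRange(cv2.cvtColor(I,cv2.COLOR_BGR2HSV),np.array([95,100,60]),np.array([130,255,255]))
cs,_=cv2.findContours(m,cv2.RETR_EXTERNAL,cv2.CHAIN_APPROX_NONE)
for c in cs:
    if cv2.contourArea(c)>40: print(cv2.boundingRect(c),cv2.contourArea(c),np.round(cv2.fitEllipse(c)[0],1))
cv2.imwrite('pics/w5c.png',cv2.resize(I[170:330,230:420],None,fx=3.7,fy=3.7,interpolation=2))
```

```text
7.55 [ 478.8 -278.5  184.6]
149 [317.03622045 273.57005441]
88 [317.40224419 243.54959681]
10 [317.6940415  219.61702706]
(308, 261, 24, 23) 46.5 [320.7 273.1]
(300, 224, 38, 29) 207.5 [319.7 244. ]
```

View pics/w5c.png

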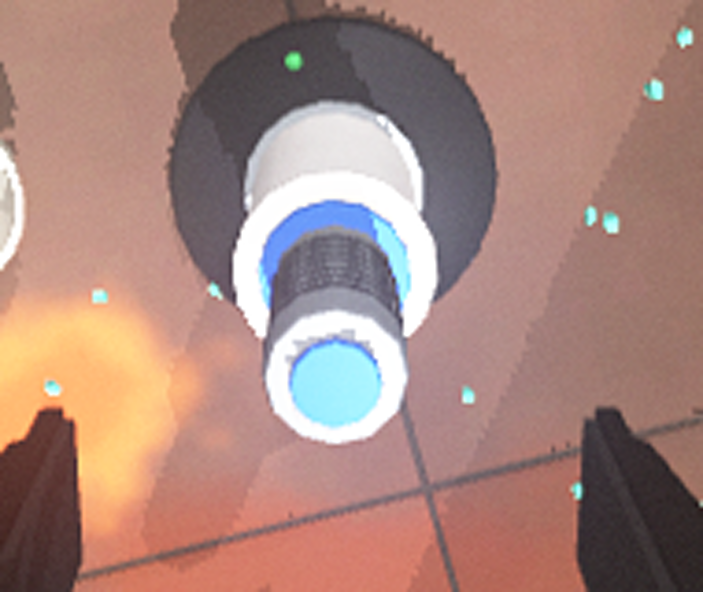

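The cap centre is at (320,273.5), against a predicted (317,273.6), so the probe lies about 2 mm to +y. Descending to grip it at the handle.

>>> {"name": "move_arm", "arguments": {
  "commands": [
    [[0, 0.25, -1.05], [0, 0, 0], 0.7],
    [[0, 0, -1.05], [0, 0, 0], 0.7],
    [[0, 0, -1.05], [0, 0, 0], 0.7],
    [[0, 0, -1.05], [0, 0, 0], 0.7],
    [[0, 0, -1.05], [0, 0, 0], 0.7],
    [[0, 0, -1.05], [0, 0, 0], 0.7],
    [[0, 0, -1.05], [0, 0, 0], 0.7],
    [[0, 0, -1.05], [0, 0, 0], 0.7],
    [[0, 0, 0], [0, 0, 0], 0.7],
    [[0, 0, 0], [0, 0, 0], 0.7]
  ]
}}

```text
t: 8.6
eef_pos: [479.1, -275.7, 100.7]
tcp_rot: [-3.141, -0.001, 2.87]
ft_force: [0.8, 0.9, 0.4]
opening: 0.702
grip_force: 0.0
```

>>> {"name": "move_arm", "arguments": {
  "commands": [
    [[0, 0, 0], [0, 0, 0], 0],
    [[0, 0, 0], [0, 0, 0], 0],
    [[0, 0, 0], [0, 0, 0], 0],
    [[0, 0, 0], [0, 0, 0], 0],
    [[0, 0, 0], [0, 0, 0], 0],
    [[0, 0, 0], [0, 0, 0], 0],
    [[0, 0, 0], [0, 0, 0], 0]
  ]
}}

```text
t: 9.3
eef_pos: [479.1, -275.9, 100.8]
tcp_rot: [-3.141, -0.001, 2.87]
ft_force: [-0.7, -2.6, 0.7]
opening: 0.251
grip_force: 30.0
```

>>> {"name": "move_arm", "arguments": {
  "commands": [
    [[0, 0, 0.8], [0, 0, 0], 0],
    [[0, 0, 1.2], [0, 0, 0], 0],
    [[0, 0, 1.2], [0, 0, 0], 0],
    [[0, 0, 1.2], [0, 0, 0], 0],
    [[0, 0, 1.2], [0, 0, 0], 0],
    [[0, 0, 1.2], [0, 0, 0], 0],
    [[0, 0, 1.2], [0, 0, 0], 0],
    [[0, 0, 1.2], [0, 0, 0], 0],
    [[0, 0, 1.2], [0, 0, 0], 0],
    [[0, 0, 0.6], [0, 0, 0], 0]
  ]
}}

```text
t: 10.3
eef_pos: [479.3, -275.8, 212.1]
tcp_rot: [-3.141, 0.0, 2.87]
ft_force: [0.3, -0.5, -1.3]
opening: 0.248
grip_force: 30.0
```

>>> {"name": "move_arm", "arguments": {
  "commands": [
    [[0, 0, 0], [0, 0, 0], 0],
    [[0, 0, 0], [0, 0, 0], 0],
    [[0, 0, 0], [0, 0, 0], 0]
  ]
}}

```text
t: 10.6
eef_pos: [478.9, -275.6, 210.2]
tcp_rot: [3.142, -0.002, 2.87]
ft_force: [0.6, -0.1, -1.2]
opening: 0.246
grip_force: 30.0
```

Run:
```python
from h import *
s=state();print(s['t'],np.round(s['eef_pos'],1))
W=Pw+1.5*up+.2*u
for h in(140,110,84.8,80.8):print(h,np.round(W+h*n,1))
```

```text
10.6 [ 478.9 -275.6  210.2]
140 [466.4  27.1 179.9]
110 [476.3  24.3 151.7]
84.8 [484.6  22.  128. ]
80.8 [485.9  21.6 124.3]
```

>>> {"name": "move_arm", "arguments": {
  "commands": [
    [[-0.1, 2.0, 0], [0, 0, 0], 0],
    [[-0.1, 3.5, 0], [0, 0, 0], 0],
    [[-0.1, 3.5, 0], [0, 0, 0], 0],
    [[-0.1, 3.5, 0], [0, 0, 0], 0],
    [[-0.1, 3.5, 0], [0, 0, 0], 0],
    [[-0.1, 3.5, 0], [0, 0, 0], 0],
    [[-0.1, 3.5, 0], [0, 0, 0], 0],
    [[-0.1, 3.5, 0], [0, 0, 0], 0],
    [[0, 2.0, 0], [0, 0, 0], 0],
    [[0, 1.6, 0], [0, 0, 0], 0]
  ]
}}

```text
t: 11.6
eef_pos: [470.2, 27.5, 210.5]
tcp_rot: [-3.141, -0.002, 2.872]
ft_force: [0.0, -1.0, -1.2]
opening: 0.254
grip_force: 30.0
```

>>> {"name": "move_arm", "arguments": {
  "commands": [
    [[0, 0, -0.8], [-1.34, -4.82, 0], 0],
    [[0, 0, -0.8], [-1.34, -4.82, 0], 0],
    [[0, 0, -0.8], [-1.34, -4.82, 0], 0],
    [[0, 0, -0.8], [-1.34, -4.82, 0], 0],
    [[0, 0, -0.5], [0, 0, 0], 0],
    [[0, 0, 0], [0, 0, 0], 0],
    [[0, 0, 0], [0, 0, 0], 0],
    [[0, 0, 0], [0, 0, 0], 0]
  ]
}}

```text
t: 12.4
eef_pos: [471.7, 25.2, 174.1]
tcp_rot: [-3.142, 0.348, 2.87]
ft_force: [0.2, 1.0, -1.8]
opening: 0.246
grip_force: 30.0
```

Run:
```python
from h import *
from scipy.spatial.transform import Rotation as R
s=state();D=s['eef_pos']-Pw;print(s['t'],np.round(s['eef_pos'],1),'up,al,n',D@up,D@u,D@n)
M=R.from_euler('xyz',s['tcp_rot']).as_matrix();print(M[:,2],-n,M[:,1])
I=read_camera('wrist');C=camera_info('wrist');cv2.imwrite('pics/w6.png',I);np.save('w6.npy',C['cam_to_world'])
J=read_camera('side');cv2.imwrite('pics/s6.png',J)
S=cv2.resize(J[160:360,250:450],(600,600),interpolation=2)
cv2.imwrite('pics/w6c.png',np.hstack([cv2.resize(I[150:350,190:450],(430,330)),cv2.resize(S,(330,330))]))
```

```text
12.4 [471.7  25.2 174.1] up,al,n 4.84622256779459 -0.1639337000039939 132.6997740142319
[ 0.32831867 -0.09158362 -0.94011664] [ 0.32947897 -0.09169301 -0.94      ] [ 2.68672184e-01  9.63231674e-01 -6.53851549e-06]
```

View pics/w6c.png

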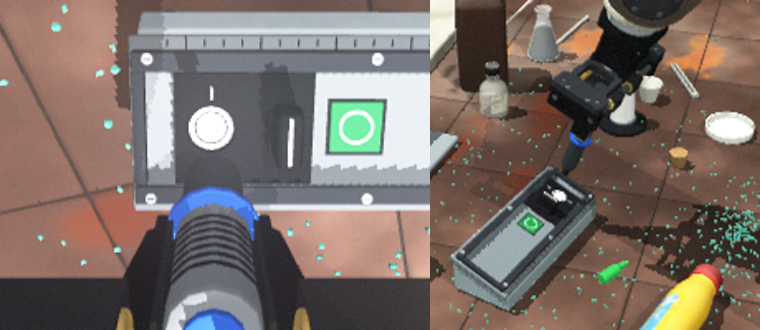

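The probe is held square. In the crop the ring is at (210,128) and the nose end sits just in front of it. I've used all 10 pictures, so I'll refine numerically from here.

Run:
```python
from h import *
from scipy.spatial.transform import Rotation as R
I=cv2.imread('pics/w6.png');C=camera_info('wrist');C['cam_to_world']=np.load('w6.npy')
x0,y0=190+int(170*260/430),150+int(98*200/330);w=blob(I,[0,0,170],[180,60,255],(x0+10,y0+0,x0+42,y0+40))
s=state();M=R.from_euler('xyz',s['tcp_rot']).as_matrix();T=np.linalg.inv(np.array(C['cam_to_world']))
def pj(X):p=np.array(C['K'])@(T[:3,:3]@X+T[:3,3]);return np.round(p[:2]/p[2],1)
print('window blob',w,ip(ray(C,w[0]),2),'pred up0',pj(Pw),'up1.5',pj(Pw+1.5*up))
t=s['eef_pos']
for nm,a in(('tip',84.8),('collar',10.8),('cap',-48.2)):print(nm,pj(t+a*M[:,2]),'+1mm toolx',pj(t+a*M[:,2]+M[:,0]))
m=cv2.inRange(cv2.cvtColor(I,cv2.COLOR_BGR2HSV),np.array([95,100,60]),np.array([130,255,255]))
cs,_=cv2.findContours(m,cv2.RETR_EXTERNAL,cv2.CHAIN_APPROX_NONE)
for c in cs:
    if cv2.contourArea(c)>40: print(cv2.boundingRect(c),cv2.contourArea(c),np.round(cv2.fitEllipse(c),1) if 0 else np.round(cv2.fitEllipse(c)[0],1))
r=[ray(camera_info('scene'),(281.8,236.4)),ray(camera_info('side'),(327,278.9))];print('white 2cam',tri(r))
```

```text
window blob (array([317.11720227, 227.11373661]), 529.0) (array([0.5, 0.3, 2. ]), array([511. ,  14.7,  49.9])) pred up0 [316.8 225.9] up1.5 [316.8 227.7]
tip [316.1 248.5] +1mm toolx [316.1 247.2]
collar [315.1 291.3] +1mm toolx [315.1 289.6]
cap [313.7 356.5] +1mm toolx [313.7 354.2]
(301, 337, 37, 15) 376.0 [318.6 345.2]
(292, 263, 55, 33) 606.5 [318.6 286.1]
white 2cam (array([511.05174232,  13.5972947 ,  47.6242121 ]), [np.float64(0.2696816301885717), np.float64(0.2696816301885901)])
```

>>> {"name": "move_arm", "arguments": {
  "commands": [
    [[0.2, -0.07, -0.79], [0, 0, 0], 0],
    [[0.2, -0.07, -0.79], [0, 0, 0], 0],
    [[0.2, -0.07, -0.79], [0, 0, 0], 0],
    [[0.2, -0.08, -0.79], [0, 0, 0], 0],
    [[0.2, -0.08, -0.79], [0, 0, 0], 0],
    [[0, 0, 0], [0, 0, 0], 0],
    [[0, 0, 0], [0, 0, 0], 0],
    [[0, 0, 0], [0, 0, 0], 0],
    [[0, 0, 0], [0, 0, 0], 0]
  ]
}}

```text
t: 13.4
eef_pos: [481.1, 21.6, 134.6]
tcp_rot: [-3.142, 0.349, 2.87]
ft_force: [-0.5, 0.8, -0.2]
opening: 0.246
grip_force: 30.0
```

Run:
```python
from h import *
s=state();D=s['eef_pos']-Pw;print(s['t'],np.round(s['eef_pos'],1),'up,al,n',D@up,D@u,D@n,s['ft_force'],s['ft_force']@n)
I=read_camera('wrist');C=camera_info('wrist');cv2.imwrite('pics/w7.png',I);np.save('w7.npy',C['cam_to_world'])
T=np.linalg.inv(np.array(C['cam_to_world']))
def pj(X):p=np.array(C['K'])@(T[:3,:3]@X+T[:3,3]);return np.round(p[:2]/p[2],1)
p=pj(Pw);print('ring pred',p,'tip',pj(s['eef_pos']-84.8*n),'scale',pj(Pw+10*u)-p,pj(Pw+10*up)-p)
g=cv2.cvtColor(I,cv2.COLOR_BGR2GRAY)
x,y=p.astype(int)
print(g[y-34:y+40:2,x-30:x+32:2]//10)
```

```text
13.4 [481.1  21.6 134.6] up,al,n 0.7259858592421358 -1.065239806564198 92.12556497903243 [-0.46061342  0.75744202 -0.1847942 ] 0.04750802091550027
ring pred [317.6 244.7] tip [316.1 248.7] scale [13.8  0. ] [ 0.  13.1]
[[22 23 14 ...  7  7  7]
 [22 22 15 ...  7  7  7]
 [22 22 15 ...  7  7  7]
 ...
 [13 13 13 ... 10  7  6]
 [ 6  7  9 ... 11  8  4]
 [ 4  4  5 ... 11 14  4]]
```

Run:
```python
import cv2
g=cv2.cvtColor(cv2.imread('pics/w7.png'),cv2.COLOR_BGR2GRAY)
print('     '+''.join(str(x//2%10) for x in range(290,348)))
for y in range(224,282): print(y,' '+''.join(" .:-=+*#%@"[min(9,int(v)//26)] for v in g[y,290:348]))
```

```text
5566778899001122334455667788990011223344556677889900112233
224  %%+::::::::::::::::::::::::.@%-:::-:::-::-:::-----::-::--:
225  %%#-:::::::::::::::::::::::.@%-::::--:-:-:::--::--:::::::-
226  %#%-:::::::::::::::::::::::.@%-:::-:--::-::-::--:---::::-:
227  #++:::::.:::::::::::::::::::@#::::-::::::--:--::-:::::--:-
228  #++:::::::::::::::::::::::::-:::::::--:-::-:::-::--::-:::-
229  %++::::::::::::::::::::::::::::::::-::-::-:--:-:-::-:-:-::
230  %++:::::::::::::::::::::::::::::::::---:-:::::-::-:-:-:::-
231  %#+::::::::::::::::::::::::....:::::::-:--::-:-::::-::::-:
232  %%+::::::::::::::::::::..:++##%=-::::-:----:-:--:::::-:---
233  %%+::::::::::::::::::.++@@@@@@@@@@+::::---::-:-::-::-:::::
234  %#+::::::::--::::::.+@@@@@@@@@@@@@@@@-:::-:--:::----:----:
235  #++:::::::::::::::.+@@@@@@*****@@@@@@@+::::------:::::-:-:
236  +++:::::::::--::::#@@@@#:++#%##-=@@@@@@%-:::---:-----::-::
237  #++:::::::::-::::@@@@#:+@@@@@@@@@@=@@@@@*:::::-:::-:--:---
238  %++:::::::::::::@@@@#-%@@@@@@@@@@@@*@@@@@+:::--:-:-:-::---
239  %++-:::::::-:-:%@@@#-@@@@@@@@@@@@@@@#@@@@@=::::-:::::::--:
240  %#+-::::::--
[... 1970 characters left out ...]
  %++=::::---========================++++++++++++==--::---::
272  #++=:::---=========================++++++++++++++=--:-:-::
273  +++=::---=====================-===-+++++++++++++++=-:-::::
274  +++=:---==========================-=+++=++++++++=++=--::::
275  +++=--===================================+++++====++-:::::
276  +++=-====================================+++======++--::::
277  +++-==============================================+==-::::
278  +++-==================================================-:::
279  =+=-===================-----------====================--::
280  :--================----::...:...::----=================-:.
281  .:-==============--::...::------:.....:-================:.
```

Run:
```python
from h import *
C=camera_info('wrist');C['cam_to_world']=np.load('w7.npy');T=np.linalg.inv(np.array(C['cam_to_world']));t=state()['eef_pos']
def pj(X):p=np.array(C['K'])@(T[:3,:3]@X+T[:3,3]);return p[:2]/p[2]
a=np.linspace(0,2*np.pi,361)
for nm,c,r in(('tip',t-84.8*n,5),('barrel',t-70.8*n,11),('barrel+5',t-65.8*n,11),('collar',t-14.8*n,15.5),('ring',Pw,8.5),('window',Pw+4.5*n,11)):
    P=np.array([pj(c+r*(np.cos(x)*u+np.sin(x)*up)) for x in a]);print(nm,np.round(pj(c),1),'cols',np.round([P[:,0].min(),P[:,0].max()],1),'rows',np.round([P[:,1].min(),P[:,1].max()],1))
m=cv2.inRange(cv2.cvtColor(cv2.imread('pics/w7.png'),cv2.COLOR_BGR2HSV),np.array([95,100,60]),np.array([130,255,255]))
print(cv2.boundingRect(m[250:310,280:360]))
```

```text
tip [316.1 248.7] cols [309.  323.2] rows [241.9 255.4]
barrel [316.  254.9] cols [299.6 332.3] rows [239.2 270.3]
barrel+5 [315.9 257.3] cols [299.2 332.6] rows [241.3 273. ]
collar [315.3 288.4] cols [286.  344.5] rows [260.8 314.9]
ring [317.6 244.7] cols [305.9 329.4] rows [233.4 255.8]
window [317.6 246.6] cols [302.2 333. ] rows [231.7 261.1]
(12, 12, 55, 34)
```

The nose is laterally lined up with the ring to about 1 mm, once the camera bias common to both is taken out. Easing down to first contact.

>>> {"name": "move_arm", "arguments": {
  "commands": [
    [[0.06, -0.03, -0.23], [0, 0, 0], 0],
    [[0.06, -0.03, -0.23], [0, 0, 0], 0],
    [[0.07, -0.03, -0.23], [0, 0, 0], 0],
    [[0.07, -0.03, -0.23], [0, 0, 0], 0],
    [[0, 0, 0], [0, 0, 0], 0],
    [[0, 0, 0], [0, 0, 0], 0],
    [[0, 0, 0], [0, 0, 0], 0],
    [[0, 0, 0], [0, 0, 0], 0]
  ]
}}

```text
t: 14.25
eef_pos: [483.8, 20.5, 125.2]
tcp_rot: [-3.142, 0.348, 2.87]
ft_force: [0.2, 1.4, 1.3]
opening: 0.245
grip_force: 30.0
```

```bash
cat > f.py <<'E'
from h import *
L=[]
for i in range(12):
    read_camera('wrist');s=state();L.append([s['ft_force']@n,s['ft_force']@up,s['ft_force']@u,*[(s['eef_pos']-Pw)@v for v in(up,u,n)],*s['moment']])
print(s['t'],np.round(np.mean(L,0),2),np.round(np.std(L,0),2)[:3])
E
python3 f.py
```

```text
14.85 [ 2.150e+00  2.100e-01  1.660e+00  1.500e-01 -1.520e+00  8.226e+01
  5.300e-01 -3.000e-02  1.400e-01] [0.56 0.37 0.37]
```

>>> {"name": "move_arm", "arguments": {
  "commands": [
    [[0.02, -0.01, -0.07], [0, 0, 0], 0],
    [[0.03, -0.01, -0.07], [0, 0, 0], 0],
    [[0, 0, 0], [0, 0, 0], 0],
    [[0, 0, 0], [0, 0, 0], 0],
    [[0, 0, 0], [0, 0, 0], 0],
    [[0, 0, 0], [0, 0, 0], 0]
  ]
}}

```text
t: 15.45
eef_pos: [484.2, 20.2, 123.7]
tcp_rot: [-3.142, 0.348, 2.87]
ft_force: [0.7, 2.6, 3.3]
opening: 0.245
grip_force: 30.0
```

```bash
python3 f.py
python3 - <<'E'
import cv2
from h import *
I=read_camera('wrist');print(state()['ft_force'])
g=cv2.cvtColor(I,cv2.COLOR_BGR2GRAY)
print('     '+''.join(str(x//2%10) for x in range(290,348)))
for y in range(232,276): print(y,' '+''.join(" .:-=+*#%@"[min(9,int(v)//26)] for v in g[y,290:348]))
E
```

```text
16.05 [ 3.14  0.39  2.55  0.11 -1.6  80.73  0.71 -0.2   0.23] [0.59 0.24 0.68]
[0.00722412 2.56312823 4.04272972]
     5566778899001122334455667788990011223344556677889900112233
232  #+=:::.:::::::::::.::::::::.-@*:::::::::::-:-:::::::-:-:::
233  ++=::::::.:::..:..::::::::::.-=:::::::::::::::-:::::::-:::
234  #+=:::::::::::.:..:::::::::::::::::::::::::-:::::::::::-::
235  %+=::::::::.::::.::::::::::::::::::::::::::-::::-:::::::::
236  %+=::::.:::::::::::::::::::..:.::::::::::-::::-:::::::--:-
237  %#=:::::::.::..::::::::::...::-:...:::::::::-::--:::::::::
238  %%+:::::::.::::.:::::...+##@@@@@##+:..:::::::::::::-:-:---
239  %#=:::::::::.:::.::..++@@@@@@@@@@@@@*-..:::::-::::-:::::-:
240  #+=:::::::::.:.:::..=@@@@@@@@@@@@@@@@@@-::::::::::--:---:-
241  ++=:::::::::::.:..-@@@@@#*.-++=:--@@@@@@+:::::::--::::--::
242  ++=:::::::::::::.:%@@@#*++#@@@@@@%-*@@@@@%::::::::::-:::::
243  #+=::::::.:::::.:#@@@#:+@@@@@@@@@@@*:@@@@@+::::--:-:-:::--
244  %+=::::::.::.:..+@@@+:=#@@++=--@@@@@@=@@@@@-:::::::-:--:--
245  %++::::::.:.:..*@@@*:-++-::::::..-=@@+:@@@@@-::-::::-----:
246  %#+::::::::....@@@%::
[... 1193 characters left out ...]
  %%+-::::::::::::::::----=======-=---------:::::::---:-----
266  %%#-::::::::::::-----===============-=-----:::::-----:-:--
267  ##%-::::::::::----========================---:::----:-----
268  +=+-:::::::::--===========================-=--::------:---
269  #++-:::::::--==============================+==--:::-------
270  %++-::::::--=============================+++++=---:------:
271  %++-:::::--==============================++++++==-------::
272  %#+=::::--===============================++++++++=--------
273  %%+-::---=================================++++++++=--:----
274  %%#=::--==================================+++++++++=-----:
275  ##%=:-====================================++++++===+=-::::
```

Along the rails the nose sits central in the ring and window (columns about 319), at about 3–4 N. There is a small sideways preload, so I'm easing it off by 0.7 mm.

>>> {"name": "move_arm", "arguments": {
  "commands": [
    [[0.02, 0.07, 0], [0, 0, 0], 0],
    [[0, 0, 0], [0, 0, 0], 0],
    [[0, 0, 0], [0, 0, 0], 0],
    [[0, 0, 0], [0, 0, 0], 0],
    [[0, 0, 0], [0, 0, 0], 0]
  ]
}}

```text
t: 16.6
eef_pos: [484.3, 20.8, 123.6]
tcp_rot: [-3.141, 0.348, 2.87]
ft_force: [-0.0, -2.4, 2.7]
opening: 0.248
grip_force: 30.0
```

```bash
python3 f.py
```

```text
17.2 [ 2.68  0.63 -2.33  0.   -0.94 80.7  -0.52  0.11 -0.22] [0.63 0.46 0.57]
```

>>> {"name": "move_arm", "arguments": {
  "commands": [
    [[-0.01, -0.03, 0], [0, 0, 0], 0],
    [[0, 0, 0], [0, 0, 0], 0],
    [[0, 0, 0], [0, 0, 0], 0],
    [[0, 0, 0], [0, 0, 0], 0],
    [[0, 0, 0], [0, 0, 0], 0]
  ]
}}

```text
t: 17.7
eef_pos: [484.3, 20.7, 123.7]
tcp_rot: [-3.142, 0.348, 2.87]
ft_force: [-0.8, 0.9, 2.1]
opening: 0.249
grip_force: 30.0
```

```bash
python3 f.py
python3 - <<'E'
from cell import state
s=state();print(s['grip_force'],s['opening'],s['tcp_rot'])
E
```

```text
18.3 [ 3.040e+00 -6.000e-02  1.600e-01  9.000e-02 -1.160e+00  8.073e+01
  2.100e-01  1.000e-01  3.000e-02] [0.4  0.4  0.65]
29.999037981033325 0.2481333591893755 [-3.14151159  0.348103    2.87001002]
```

Steady at about 3–4 N, square to the tile and with no side load. Handing in.

```bash
python3 -c "
from cell import env
print(env.job_done())"
```

```text
the job is handed in; nothing more can be done
None
```

I handed the job in at about 18 s; no verdict came back. By my own measurements the window is about 0.3 mm off the ring along the rails. The probe is still held square on the white tile, within about 2 mm of the ring's centre, with the nose in about 4 mm at 3–4 N.

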